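Crank the gear under the gauge

TASK

Two crank-driven slides stand on the inspection bench. Take the crank of the slide that carries the toothed gear by its loose grip sleeve and, without letting go on the way, crank it clockwise until the gear is centred under that slide's own dial gauge; then let go and back away. Leave the crank of the other slide, the one with the smooth round bush, alone.

Things in the scene. Friction and masses are not known exactly. Their poses are not given: they have to be found in the camera images.
- gear_stage: Slide with the gear, fixed: steel base 350 x 100 mm, grey gearbox 90 x 90 mm, 78 mm high, at the robot's end. Origin at bench level under the upright crank axis (gearbox centre). x: along the rail, away from the crank; y: to the gauge post's side. The dial gauge's stem hangs over the rail at x = 183 mm, y = 0, its tip 82 mm up; the gauge and post reach 155 mm up.
- gear_crank (a joint): Angle of its crank, rad, growing clockwise seen from above: starts at 0 to 1.5; stops at -0.1 and 7.4. The steel arm (top 102 mm up) holds the sleeve 50 mm from the axis. Each rad moves the gear 16 mm along the rail's +x (100 mm a turn; turning back reverses it); at 5.5 the gear is under the gauge. It takes 3 to 5 N at the sleeve and stays where it is left.
- gear_sleeve: Loose black grip sleeve on that crank: upright cylinder, 24 mm diameter, 64 mm long, spinning freely on its pin. Origin at its middle, 136 mm above the bench (sleeve 104 to 168 mm, steel cap above to 173 mm); z up, its yaw means nothing. Held by a gripper that does not turn, it lets the crank turn as it is carried round the circle.
- gear_part (a point): Centre of the toothed steel gear (63 mm over its 18 teeth, 20 mm thick, lying flat, with a 24 mm boss on top) clamped on the aluminium carriage; 53 mm above the bench on the rail's centreline, axes parallel to the slide's. It rides along the rail as the crank turns.
- plain_sleeve: The same kind of sleeve (24 mm diameter, 64 mm long, origin at its middle, 136 mm up) on the crank of the other slide, which is alike but carries a smooth round bush, 38 mm diameter, in place of the gear. Not to be moved.

How it is judged:
By the outcome, as a careful person would: the job done as asked, in the order asked, and still so for the second after the job is handed in, with the robot touching nothing.
It also fails if it takes over 48 s, if anything falls off the work surface, if the arm or the gripper's body presses on something with over 40 N, if the wrist force passes 120 N, or if a joint passes its speed limit or range.

ROBOT

A 6-joint arm with a two-finger parallel gripper is mounted at the origin on the work surface. World frame = base frame: x ahead of the robot, y to its left, z up, the work surface at z = 0. Lengths are in mm, angles in rad, forces in N, time in s.
With the tool pointing down it reaches from about 350 to 725 mm from the base axis. Payload 6 kg.
Tool frame: the origin (TCP) lies on the centre line of the jaws, within the pads' length; the fingertips stand 25 mm ahead of it and the grasp point (between the pads) lies 6 mm ahead of it; x points along the fingers, y is the direction in which the jaws open and shut, and the axes are right-handed (so a half turn about x gives the same grasp; the last joint's range is limited). The gripper opens to 85 mm and grips with 20 to 120 N. Pads are 22 mm wide; open, the fingers measure 114 mm over their backs; the gripper's body (76 mm by 85 mm) begins 54 mm behind the grasp point. The pads swing forward as they close: fully open they stand 13 mm farther back than shut.
Start: joints at [1.511, 0.04, 0.085, 0, -1.615, -0.334], TCP at [230.193, 554.065, 256.261] pointing down, gripper open.
Joint ranges: [-2.56, 2.56], [-1.29, 2.01], [-1.08, 1.49], [-3.29, 1.98], [-2.81, -0.18], [-2.99, 2.99]. Speed limits (rad/s): [2.57, 2.57, 3.01, 3.14, 3.14, 3.14].

INTERFACE

Orientations are given as a 3x3 rotation matrix whose columns are the frame's x, y, z axes.
In Python, from rig import status, optics, order gives the robot as it stands.
- The arm moves only by the tool send_rows, never from a script. Its argument "rows" is one flat list of numbers, 5 for each row, row after row: the opening in per cent of the stroke, from 0 (shut) to 100 (fully open), then the shift along the tool's x, y, z in mm, then the turn about the tool's x in rad. A call has exactly 5 rows; each row is the pose to reach, as a shift and turn from the pose commanded when the call began, along the tool's axes at that moment; what a row does not reach only later rows make up. A row lasts 1/10 s, in which the tool goes at most 50 mm and 8.59 degrees, less where a joint would pass 70% of its speed; a pose out of reach is approached as far as the arm can. A call with a gripper value outside its range is refused whole. The fingers move at their own pace and stop on an object; "grip_force" is the grip in N (left out, the last holds). Time passes only in rows, so rows that repeat a pose let the fingers close, or fill a call up. It gives the time, the measured TCP pose, the force and the opening at its end, in the units of the state.
- status.get_state(): the state, without advancing time (a new reading comes with each control period).
- optics.get_image(name): name is "scene" or "top" or "wrist"; returns a dict with "frame" (420x560x3 uint8, red, green, blue), "z_map" (420x560 float32, mm along the optical axis (not along the pixel's ray), 0 where there is no reading), "fx", "fy", "cx", "cy" (pixels), "pose" (4x4, takes a point from camera to world coordinates); the wrist camera has in their place "hand_eye" (4x4, takes a point from camera to tool coordinates, whose origin is the TCP and whose axes are the tool frame's). Camera axes: x right, y up, looking along -z (the intrinsics and any distortion apply to the point x, -y, -z); pixel columns grow to the right and rows downward; lengths in mm; the calibration is good to about 2 mm. A picture is of the moment at which its call begins: read the wrist's pose just before it.
- order.finish_job(): hands the job in, once; it reports no verdict.
The state is a dict: "time": time; "q": joint angles; "dq": joint speeds; "effort": joint torques, N m; "ee_pos": TCP position; "tool_rot": TCP orientation; "contact_force": force on the tool from outside, world axes, zero at the start; "wrist_torque": the same for the moment, N m; "width": finger opening in mm.
Only numpy, scipy, OpenCV 4.12 (cv2) and the standard library are available. Lean on these libraries where they do the work, as an engineer would, in place of code of your own. Each camera call takes 0.05 s, during which the arm holds its last target. There are 200 camera calls.

## Working session

There is one attempt and no reset: what is moved stays moved. The work goes in short steps, Python scripts to look and compute and a tool call to move; the robot and the scene stay as the last step left them, time stands still between calls to the robot, and variables do not carry over. Pictures are saved under pics/ and viewed, about 8 in all and at most 12, crops included, and the job is handed in when it is done.

Besides the shell and the picture viewer there is one more tool, called after ">>>" as a command line: name --argument value ..., lists and objects as JSON in quotes. send_rows: Moves the arm, as the interface text tells. Its arguments: {"type":"object","properties":{"rows":{"type":"array"},"grip_force":{"type":"number"}},"required":["rows"]}

```bash
mkdir -p pics; ls
cat > h.py <<'E'
import numpy as np, cv2
from rig import status, optics, order
def grab(n,save=None):
    s=status.get_state(); im=optics.get_image(n)
    if save: cv2.imwrite(f'pics/{save}.png',cv2.cvtColor(im['frame'],cv2.COLOR_RGB2BGR))
    if 'pose' in im: P=np.array(im['pose'])
    else:
        T=np.eye(4);T[:3,:3]=s['tool_rot'];T[:3,3]=s['ee_pos'];P=T@np.array(im['hand_eye'])
    z=im['z_map'].astype(float);v,u=np.mgrid[:z.shape[0],:z.shape[1]]
    x=(u-im['cx'])/im['fx']*z;y=-(v-im['cy'])/im['fy']*z
    W=np.stack([x,y,-z],-1)@P[:3,:3].T+P[:3,3]
    W[z==0]=np.nan
    return im,W
E
python3 - <<'E'
from h import *
s=status.get_state();print(s)
for n in('top','scene'):
    im,W=grab(n,n+'0');np.save(n+'0.npy',W);np.save(n+'f.npy',im['frame'])
    print(n,{k:v for k,v in im.items() if k not in('frame','z_map')})
E
```

```text
pics
{'time': 0.0, 'q': array([ 1.51071357e+00,  4.07997810e-02,  8.37974000e-02, -4.86887948e-04,
       -1.61549936e+00, -3.33727510e-01]), 'dq': array([ 0.00111483, -0.00039755, -0.00058839,  0.00054553, -0.00037895,
        0.00067888]), 'effort': array([-6.65767857e-04, -3.68207109e+01,  3.47429252e+01,  6.93273202e+00,
       -5.39439468e-03, -1.59447598e-05]), 'ee_pos': array([230.01499855, 553.84473163, 255.27370825]), 'tool_rot': array([[-5.87928261e-04, -3.83689567e-01, -9.23461949e-01],
       [-1.67313126e-03, -9.23460438e-01,  3.83690004e-01],
       [-9.99998427e-01,  1.77065525e-03, -9.90345192e-05]]), 'contact_force': array([-0.82658962,  0.14648446, -0.55364012]), 'wrist_torque': array([ 0.0351806 , -0.00426533, -0.02763436]), 'width': 85.26086566348711}
top {'fx': 427.7196364055481, 'fy': 427.7196364055481, 'cx': 280.10795650184315, 'cy': 207.21607995136492, 'pose': array([[ 1.51432873e-02,  9.93343993e-01, -1.14185778e-01,
         4.71909655e+02],
       [-9.99784338e-01,  1.34196128e-02, -1.58489945e-02,
        -1.49669392e+00],
       [-1.42111746e-02,  1.14401158e-01,  9.93332984e-01,
         9.50582816e+02],
       [ 0.00000000e+00,  0.00000000e+00,  0.00000000e+00,
         1.00000000e+00]])}
scene {'fx': 442.53899139423277, 'fy': 442.53899139423277, 'cx': 278.4706242328692, 'cy': 210.0348820383405, 'pose': array([[ 7.45295191e-01, -5.36150195e-01,  3.96330728e-01,
         8.60334814e+02],
       [ 6.66733720e-01,  6.00310239e-01, -4.41694197e-01,
        -3.15247190e+02],
       [-1.10696437e-03,  5.93439622e-01,  8.04877748e-01,
         7.13215778e+02],
       [ 0.00000000e+00,  0.00000000e+00,  0.00000000e+00,
         1.00000000e+00]])}
```

View pics/top0.png

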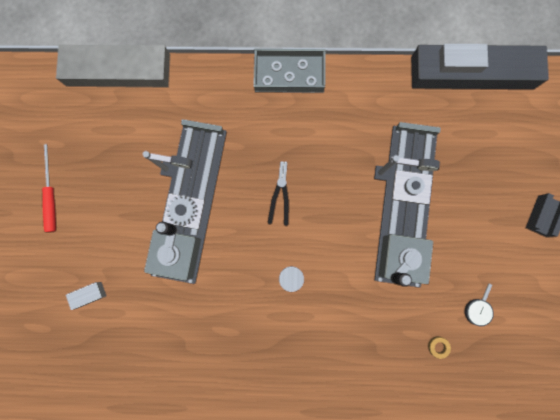

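View pics/scene0.png

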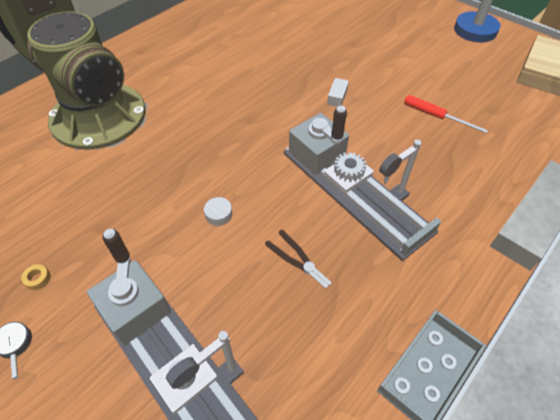

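The top view shows the gear slide on the left: gear at (181,210), crank hub at (168,254), black sleeve at (163,228), gauge at about (182,162) with its post at (147,155). The bush slide is on the right, with its hub at (410,260). The scene view agrees: the gear's sleeve is at (339,122) and the gear at (350,166).

Run:
```python
from h import *
W=np.load('top0.npy');F=np.load('topf.npy').astype(int)
v,u=np.mgrid[:420,:560]
def show(n,c): print(n,np.round(W[c[1],c[0]],1))
for n,c in dict(hub=(168,254),sleeve=(163,228),gear=(181,210),gauge=(182,162),gb=(182,268),table=(100,200)).items(): show(n,c)
reg=(u>135)&(u<235)&(v>110)&(v<290)
Z=W[...,2]
def rect(m,n):
    p=W[m][:,:2]; r=cv2.minAreaRect(p.astype(np.float32)); print(n,m.sum(),np.median(Z[m]),r)
    return p
gb=reg&(abs(Z-78)<5)&(v>225); rect(gb,'gb')
base=reg&(Z>6); rect(base&(Z<100),'all<100')
Ws=np.load('scene0.npy')
for nm,A in(('top',W),('scene',Ws)):
    m=(A[...,2]>112)&(A[...,2]<180)&(A[...,1]>150)
    m&=np.hypot(A[...,0]-W[245,168,0],A[...,1]-W[245,168,1])<90
    q=A[m];print(nm,m.sum(),q.min(0),q.max(0))
    t=q[q[:,2]>165];print(' cap',len(t),t.mean(0),(t.min(0)+t.max(0))/2)
    f=lambda p:np.hypot(q[:,0]-p[0],q[:,1]-p[1])-12
    from scipy.optimize import least_squares
    r=least_squares(f,t[:,:2].mean(0) if len(t) else q[:,:2].mean(0),loss='soft_l1');print(' cyl',r.x)
    h=A[(abs(A[...,2]-102)<6)&(np.hypot(A[...,0]-W[254,168,0],A[...,1]-W[254,168,1])<60)]
    print(' arm',len(h),h.mean(0),cv2.minAreaRect(h[:,:2].astype(np.float32)))
# rail direction: line through gearbox center and end
```

```text
hub [473.2 232.9 100.9]
sleeve [520.1 223.8 174.6]
gear [564.9 219.4  66. ]
gauge [647.5 199.3 154.4]
gb [445.5 209.8  76.5]
table [592.2 420.6  -1. ]
gb 1394 77.44070601535844 ((471.8477783203125, 236.30125427246094), (90.14842987060547, 89.82540893554688), 80.73775482177734)
all<100 7067 26.799078643590747 ((597.9290771484375, 244.72325134277344), (159.95545959472656, 355.7217712402344), 80.35213470458984)
top 228 [509.62934067 215.64984859 112.32316555] [533.52024152 238.90143327 175.85581387]
 cap 123 [521.10627638 227.10721392 169.98829564] [521.5170555  227.67381209 170.42795777]
 cyl [521.56317827 228.55113914]
 arm 314 [480.81445294 234.38011136 100.80527634] ((492.4016418457031, 235.3986053466797), (31.548677444458008, 70.53091430664062), 86.54006958007812)
scene 368 [513.03475239 215.74980424 112.34038644] [537.66157524 241.4722351  173.05361325]
 cap 87 [525.78699917 226.88583138 168.70395661] [524.92553462 226.80201758 169.04112375]
 cyl [524.28567849 230.08894045]
 arm 247 [488.1662342  233.45251927  99.51630829] ((496.21514892578125, 236.1542205810547), (32.68363952636719, 74.23435974121094), 86.69168090820312)
```

>>> send_rows --rows '[100,0,10,-20,0,100,0,30,-64,0,100,0,52,-110,0,100,0,74,-156,0,100,0,94,-198,0]' --grip_force 50

```text
time: 0.6
ee_pos: [378.1, 388.9, 256.2]
tool_rot: [[0.0, -0.384, -0.924], [-0.0, -0.924, 0.384], [-1.0, 0.0, -0.0]]
contact_force: [0.9, -0.2, 0.0]
width: 85.0
```

>>> send_rows --rows '[100,0,22,-46,0,100,0,44,-92,0,100,0,66,-138,0,100,0,84,-178,0,100,0,94,-198,0]'

```text
time: 1.1
ee_pos: [525.4, 224.8, 256.0]
tool_rot: [[-0.0, -0.387, -0.922], [-0.001, -0.922, 0.387], [-1.0, 0.001, -0.0]]
contact_force: [-0.1, 0.7, -0.4]
width: 85.4
```

>>> send_rows --rows '[100,0,0,0,0,100,0,0,0,0,100,0,0,0,0,100,0,0,0,0,100,0,0,0,0]'

```text
time: 1.6
ee_pos: [523.3, 229.2, 256.4]
tool_rot: [[0.0, -0.382, -0.924], [0.0, -0.924, 0.382], [-1.0, -0.0, -0.0]]
contact_force: [0.7, 0.5, 0.3]
width: 85.3
```

Run:
```python
from h import *
im,W=grab('wrist','w1');np.save('w1.npy',W);s=status.get_state();print(s['time'],s['ee_pos'],s['tool_rot'],s['q'],s['contact_force'],im['hand_eye'])
```

```text
1.65 [523.33253077 229.15819139 256.44203923] [[ 1.71141069e-04 -3.82505967e-01 -9.23953005e-01]
 [ 1.23054126e-04 -9.23953004e-01  3.82505989e-01]
 [-9.99999978e-01 -1.79158714e-04 -1.11057367e-04]] [ 7.63868309e-01 -3.61853980e-02  8.62105966e-03  2.95456461e-05
 -1.61539407e+00  4.14422320e-01] [-0.38769006  0.094288   -0.45157476] [[-7.80257255e-04  2.71793929e-01 -9.62355159e-01 -1.17245872e+02]
 [ 9.99999689e-01  3.20588807e-04 -7.20236094e-04  1.78123356e-01]
 [ 1.12764494e-04 -9.62355421e-01 -2.71794095e-01 -6.95790408e+01]
 [ 0.00000000e+00  0.00000000e+00  0.00000000e+00  1.00000000e+00]]
```

View pics/w1.png

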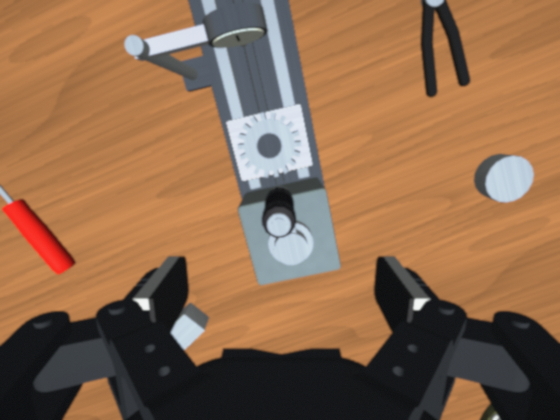

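The wrist view shows the cap at (279,225), the hub at (291,243), the gear at (270,145) and the gauge at (236,25), with nothing around the sleeve. I'll refine the positions with this depth map.

```bash
cat > fit.py <<'E'
from h import *
from scipy.optimize import least_squares
def fit(W,lab):
    X,Y,Z=[W[...,i] for i in range(3)]
    near=lambda x,y,r:np.hypot(X-x,Y-y)<r
    gb=near(472,236,75)&(abs(Z-78)<4)
    print(lab,'gb',gb.sum(),np.median(Z[gb]),cv2.minAreaRect(W[gb][:,:2].astype(np.float32)))
    return X,Y,Z,near
def circ(p):
    r=cv2.minEnclosingCircle(p[:,:2].astype(np.float32));return np.round(r,1) if 0 else r
E
python3 - <<'E'
from fit import *
for n in('w1','top0'):
    W=np.load(n+'.npy');X,Y,Z,near=fit(W,n)
    cap=near(522,229,22)&(Z>169)&(Z<178);print(' cap',cap.sum(),np.median(Z[cap]),W[cap].mean(0)[:2],circ(W[cap]))
    b=near(565,220,20)&(Z>65)&(Z<80);print(' boss',b.sum(),np.median(Z[b]),W[b].mean(0)[:2],circ(W[b]))
    g=near(565,220,36)&(Z>58)&(Z<68);print(' gear',g.sum(),W[g].mean(0)[:2],circ(W[g]))
    d=near(646,205,60)&(Z>90);print(' gauge',d.sum(),W[d].min(0),W[d].max(0))
E
```

```text
w1 gb 4772 77.64649081966505 ((474.7785949707031, 239.4288330078125), (89.81139373779297, 89.51493835449219), 80.22451782226562)
 cap 444 173.03285171958728 [524.27907607 230.61875706] ((524.481689453125, 230.5056915283203), 9.760505676269531)
 boss 483 66.69591527544799 [567.98667884 223.3995127 ] ((567.8941650390625, 223.4994659423828), 12.005331039428711)
 gear 2648 [568.49653712 223.22329944] ((567.9298095703125, 223.5752410888672), 31.508712768554688)
 gauge 3351 [643.8801126  186.98006591  92.53396885] [668.80098357 263.46456088 156.75301539]
top0 gb 1368 77.47181882398598 ((472.1677551269531, 236.21060180664062), (89.88041687011719, 89.74022674560547), 79.99958038330078)
 cap 70 172.32094536242505 [521.78905104 227.95676677] ((521.678955078125, 227.82826232910156), 10.540164947509766)
 boss 96 66.68280899882137 [565.5578442  219.85711924] ((563.6520385742188, 217.58326721191406), 19.101064682006836)
 gear 576 [565.35209122 219.68067863] ((565.880859375, 220.30665588378906), 31.69635581970215)
 gauge 331 [641.87969946 184.21210454 118.7067122 ] [666.27056708 263.23480508 157.26097248]
```

>>> send_rows --rows '[100,20,-1.7,-0.5,0,100,50,-1.7,-0.5,0,100,80,-1.7,-0.5,0,100,100,-1.7,-0.5,0,100,112,-1.7,-0.5,0]'

```text
time: 2.15
ee_pos: [524.0, 229.8, 142.2]
tool_rot: [[-0.002, -0.383, -0.924], [-0.001, -0.924, 0.383], [-1.0, 0.002, 0.001]]
contact_force: [0.4, 0.6, 0.1]
width: 85.5
```

>>> send_rows --rows '[60,0,0,0,0,40,0,0,0,0,30,0,0,0,0,20,0,0,0,0,10,0,0,0,0]' --grip_force 50

```text
time: 2.65
ee_pos: [525.3, 230.2, 145.7]
tool_rot: [[0.002, -0.384, -0.923], [0.001, -0.923, 0.384], [-1.0, -0.002, -0.001]]
contact_force: [0.0, 0.8, 2.8]
width: 22.9
```

>>> send_rows --rows '[10,0,0,0,0,10,0,0,0,0,10,0,0,0,0,10,0,0,0,0,10,0,0,0,0]'

```text
time: 3.15
ee_pos: [525.4, 230.2, 145.6]
tool_rot: [[0.002, -0.383, -0.924], [0.001, -0.924, 0.383], [-1.0, -0.002, -0.001]]
contact_force: [-0.4, 1.2, 5.3]
width: 22.9
```

Run:
```python
from fit import *
im,W=grab('wrist','w2');s=status.get_state();print(s['time'],s['ee_pos'],s['contact_force'],s['width'])
X,Y,Z,near=fit(W,'w2')
b=near(568,223,20)&(Z>65)&(Z<80);print(' boss',b.sum(),W[b].mean(0)[:2],circ(W[b]))
g=near(568,223,36)&(Z>58)&(Z<68);print(' gear',g.sum(),W[g].mean(0)[:2],circ(W[g]))
```

```text
3.2 [525.36325205 230.20595241 145.58068934] [0.19695665 1.11947378 5.77077359] 23.14324327924281
w2 gb 2073 77.43736805589018 ((478.3345642089844, 238.46136474609375), (89.7231216430664, 83.02127838134766), 80.72872161865234)
 boss 1154 [568.22061729 223.29084031] ((567.9998168945312, 223.41009521484375), 12.052734375)
 gear 6180 [568.93357764 223.00846389] ((568.0381469726562, 223.47950744628906), 31.600414276123047)
```

View pics/w2.png

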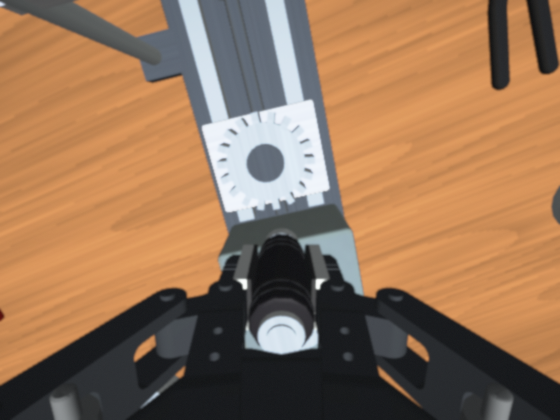

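The sleeve is held (width 23 mm) and the gear hasn't moved. Next I'll work out the arc rows.

Run:
```python
import numpy as np
t0=np.deg2rad(-9.9); a=np.deg2rad(-112.55); b=np.deg2rad(157.45)
p=lambda f:50*np.array([np.cos(t0-f),np.sin(t0-f)])
for k in range(11):
    rows=[]
    for i in range(1,6):
        d=p(.5*k+.1*i)-p(.5*k)
        rows+=[10,0,round(d@[np.cos(a),np.sin(a)],1),round(d@[np.cos(b),np.sin(b)],1),0]
    print(.5*k,rows, np.round(p(.5*k+.5)-p(0)+[525.4,230.2],1))
```

```text
0.0 [10, 0, np.float64(4.9), np.float64(-0.8), 0, 10, 0, np.float64(9.9), np.float64(-1.2), 0, 10, 0, np.float64(14.9), np.float64(-1.1), 0, 10, 0, np.float64(19.9), np.float64(-0.4), 0, 10, 0, np.float64(24.7), np.float64(0.7), 0] [515.2 207.6]
0.5 [10, 0, np.float64(4.7), np.float64(1.6), 0, 10, 0, np.float64(9.3), np.float64(3.7), 0, 10, 0, np.float64(13.6), np.float64(6.2), 0, 10, 0, np.float64(17.6), np.float64(9.2), 0, 10, 0, np.float64(21.4), np.float64(12.5), 0] [495.5 192.7]
1.0 [10, 0, np.float64(3.4), np.float64(3.7), 0, 10, 0, np.float64(6.4), np.float64(7.7), 0, 10, 0, np.float64(8.9), np.float64(12.0), 0, 10, 0, np.float64(11.1), np.float64(16.5), 0, 10, 0, np.float64(12.8), np.float64(21.2), 0] [471.1 189.1]
1.5 [10, 0, np.float64(1.2), np.float64(4.9), 0, 10, 0, np.float64(1.9), np.float64(9.8), 0, 10, 0, np.float64(2.1), np.float64(14.8), 0, 10, 0, np.float64(1.8), np.float64(19.8), 0, 10, 0, np.float64(1.0), np.float64(24.7), 0] [447.8 197.6]
2.0 [10, 0, np.float64(-1.3), np.float64(4.8), 0, 10, 0, np.float64(-3.0), np.float64(9.5), 0, 10, 0, np.float64(-5.2), np.fl
[... 924 characters left out ...]
, 0, np.float64(-7.4), np.float64(-6.7), 0, 10, 0, np.float64(-10.5), np.float64(-10.6), 0, 10, 0, np.float64(-13.3), np.float64(-14.8), 0, 10, 0, np.float64(-15.6), np.float64(-19.2), 0] [474.2 288.8]
4.5 [10, 0, np.float64(-1.9), np.float64(-4.6), 0, 10, 0, np.float64(-3.3), np.float64(-9.4), 0, 10, 0, np.float64(-4.2), np.float64(-14.3), 0, 10, 0, np.float64(-4.6), np.float64(-19.3), 0, 10, 0, np.float64(-4.5), np.float64(-24.3), 0] [498.4 283.6]
5.0 [10, 0, np.float64(0.6), np.float64(-5.0), 0, 10, 0, np.float64(1.7), np.float64(-9.8), 0, 10, 0, np.float64(3.2), np.float64(-14.6), 0, 10, 0, np.float64(5.2), np.float64(-19.2), 0, 10, 0, np.float64(7.7), np.float64(-23.5), 0] [517.1 267.5]
```

>>> send_rows --rows '[10,0,4.9,-0.8,0,10,0,9.9,-1.2,0,10,0,14.9,-1.1,0,10,0,19.9,-0.4,0,10,0,24.7,0.7,0]'

```text
time: 3.7
ee_pos: [515.4, 207.9, 145.5]
tool_rot: [[0.003, -0.383, -0.924], [0.002, -0.924, 0.383], [-1.0, -0.003, -0.002]]
contact_force: [0.3, 3.8, 4.8]
width: 23.0
```

>>> send_rows --rows '[10,0,4.7,1.6,0,10,0,9.3,3.7,0,10,0,13.6,6.2,0,10,0,17.6,9.2,0,10,0,21.4,12.5,0]'

```text
time: 4.2
ee_pos: [495.7, 192.8, 145.5]
tool_rot: [[0.003, -0.384, -0.923], [0.002, -0.923, 0.384], [-1.0, -0.003, -0.002]]
contact_force: [2.2, 3.3, 4.7]
width: 22.7
```

>>> send_rows --rows '[10,0,3.4,3.7,0,10,0,6.4,7.7,0,10,0,8.9,12.0,0,10,0,11.1,16.5,0,10,0,12.8,21.2,0]'

```text
time: 4.7
ee_pos: [471.3, 188.9, 145.5]
tool_rot: [[0.003, -0.384, -0.923], [0.001, -0.923, 0.384], [-1.0, -0.002, -0.002]]
contact_force: [3.7, 1.8, 4.0]
width: 23.1
```

>>> send_rows --rows '[10,0,1.2,4.9,0,10,0,1.9,9.8,0,10,0,2.1,14.8,0,10,0,1.8,19.8,0,10,0,1.0,24.7,0]'

```text
time: 5.2
ee_pos: [448.1, 197.2, 145.5]
tool_rot: [[0.003, -0.384, -0.923], [0.001, -0.923, 0.384], [-1.0, -0.002, -0.003]]
contact_force: [4.3, 0.2, 4.5]
width: 22.9
```

>>> send_rows --rows '[10,0,-1.3,4.8,0,10,0,-3.0,9.5,0,10,0,-5.2,14.0,0,10,0,-7.9,18.2,0,10,0,-10.9,22.2,0]'

```text
time: 5.7
ee_pos: [431.7, 215.3, 145.5]
tool_rot: [[0.003, -0.384, -0.923], [-0.001, -0.923, 0.384], [-1.0, -0.0, -0.003]]
contact_force: [3.6, -2.7, 5.7]
width: 23.4
```

```bash
cat > gear.py <<'E'
from fit import *
ax=np.array([474.8,239.4]);yaw=np.deg2rad(-9.7);e=np.array([np.cos(yaw),np.sin(yaw)]);n=np.array([-e[1],e[0]])
def gear(cam,guess,save=None,axis=ax):
    im,W=grab(cam,save);s=status.get_state();X,Y,Z=[W[...,i] for i in range(3)]
    c=axis+e*guess;near=lambda r:np.hypot(X-c[0],Y-c[1])<r
    for nm,r,lo,hi in(('boss',24,64.9,70),('gear',45,60,64.6)):
        m=near(r)&(Z>lo)&(Z<hi)
        if m.sum()>5:
            q=W[m][:,:2];o=np.array(circ(q)[0])-axis;mm=q.mean(0)-axis
            print(cam,nm,m.sum(),'circ',np.round([o@e,o@n,circ(q)[1]],1),'mean',np.round([mm@e,mm@n],1))
    print(s['time'],np.round(s['ee_pos'],1),np.round(s['contact_force'],1),round(s['width'],1))
    return im,W
E
python3 -c "
from gear import *
gear('wrist',95+40);gear('top',95+40,axis=np.array([472.,236.3]))"
```

```text
wrist gear 165 circ [107.3   5.8  15.5] mean [105.5   6.5]
5.75 [431.5 215.9 145.5] [ 0.9 -0.7  6.3] 23.2
top boss 114 circ [134.7  -0.2  22.9] mean [134.2   1.2]
top gear 415 circ [135.   -0.   31.8] mean [134.6  -0.5]
5.8 [431.5 215.9 145.5] [ 1.9 -0.3  6.8] 22.5
```

The gear is at about 134.7 mm (crank about 2.5), as commanded. Carrying on.

>>> send_rows --rows '[10,0,-3.4,3.6,0,10,0,-7.2,6.9,0,10,0,-11.3,9.8,0,10,0,-15.7,12.2,0,10,0,-20.2,14.2,0]'

```text
time: 6.3
ee_pos: [425.9, 239.1, 145.5]
tool_rot: [[0.001, -0.384, -0.923], [-0.002, -0.923, 0.384], [-1.0, 0.001, -0.002]]
contact_force: [-1.0, -3.4, 8.6]
width: 23.0
```

>>> send_rows --rows '[10,0,-4.8,1.5,0,10,0,-9.6,2.6,0,10,0,-14.6,3.1,0,10,0,-19.6,3.2,0,10,0,-24.6,2.8,0]'

```text
time: 6.8
ee_pos: [432.4, 263.3, 145.5]
tool_rot: [[0.0, -0.384, -0.923], [-0.001, -0.923, 0.384], [-1.0, 0.001, -0.001]]
contact_force: [-4.4, -2.0, 9.3]
width: 22.8
```

>>> send_rows --rows '[10,0,-4.9,-0.9,0,10,0,-9.7,-2.4,0,10,0,-14.3,-4.2,0,10,0,-18.7,-6.6,0,10,0,-22.9,-9.4,0]'

```text
time: 7.3
ee_pos: [449.8, 281.4, 145.5]
tool_rot: [[0.0, -0.383, -0.924], [0.0, -0.924, 0.383], [-1.0, -0.0, -0.0]]
contact_force: [-4.9, 0.7, 8.5]
width: 22.6
```

>>> send_rows --rows '[10,0,-3.9,-3.2,0,10,0,-7.4,-6.7,0,10,0,-10.5,-10.6,0,10,0,-13.3,-14.8,0,10,0,-15.6,-19.2,0]'

```text
time: 7.8
ee_pos: [473.7, 288.8, 145.5]
tool_rot: [[0.001, -0.383, -0.924], [0.001, -0.924, 0.383], [-1.0, -0.001, -0.0]]
contact_force: [-3.8, 1.4, 9.0]
width: 22.9
```

>>> send_rows --rows '[10,0,-1.9,-4.6,0,10,0,-3.3,-9.4,0,10,0,-4.2,-14.3,0,10,0,-4.6,-19.3,0,10,0,-4.5,-24.3,0]'

```text
time: 8.3
ee_pos: [498.0, 283.7, 145.6]
tool_rot: [[0.001, -0.383, -0.924], [0.002, -0.924, 0.383], [-1.0, -0.002, -0.0]]
contact_force: [-2.2, 2.5, 7.6]
width: 23.2
```

```bash
python3 -c "
from gear import *
gear('wrist',175);gear('top',175,axis=np.array([472.,236.3]))"
```

```text
8.35 [498.6 283.5 145.6] [0.5 3.4 6.4] 22.9
top boss 104 circ [175.1   1.3  23.2] mean [173.5  -0.8]
top gear 327 circ [174.7   0.2  31.8] mean [170.2  -2.4]
8.4 [498.6 283.5 145.6] [1.6 2.6 6.5] 23.1
```

>>> send_rows --rows '[10,0,0.6,-5.0,0,10,0,1.7,-9.8,0,10,0,3.2,-14.6,0,10,0,5.2,-19.2,0,10,0,7.7,-23.5,0]'

```text
time: 8.9
ee_pos: [517.0, 267.6, 145.6]
tool_rot: [[0.002, -0.383, -0.924], [0.002, -0.924, 0.383], [-1.0, -0.002, -0.001]]
contact_force: [-2.4, 3.7, 8.1]
width: 22.7
```

>>> send_rows --rows '[10,0,0,0,0,10,0,0,0,0,10,0,0,0,0,10,0,0,0,0,10,0,0,0,0]'

```text
time: 9.4
ee_pos: [517.3, 267.1, 145.6]
tool_rot: [[0.002, -0.384, -0.923], [0.001, -0.923, 0.384], [-1.0, -0.002, -0.002]]
contact_force: [1.7, 0.9, 6.6]
width: 22.7
```

Run:
```python
from gear import *
im,W=gear('top',183,axis=np.array([472.,236.3]))
im2,W2=gear('scene',183,axis=np.array([474.,237.]));im3,W3=grab('wrist')
np.savez('end',t=W,s=W2,tf=im['frame'],sf=im2['frame'])
B=lambda a,k,c:cv2.resize(a[c[1]:c[1]+c[3],c[0]:c[0]+c[2]],None,fx=k,fy=k,interpolation=2)[...,::-1]
a=B(im2['frame'],4,(280,90,100,140)) ; b=B(im['frame'],4,(130,100,100,140))
cv2.imwrite('pics/end.png',np.hstack([a,b]))
# sleeve & box from scene/top
for nm,A,c in(('top',W,(472,236.3)),('scene',W2,(474,237))):
    X,Y,Z=[A[...,i] for i in range(3)]
    m=(np.hypot(X-c[0],Y-c[1])<75)&(abs(Z-78)<3)
    print(nm,'gb',m.sum(),cv2.minAreaRect(A[m][:,:2].astype(np.float32)))
    # carriage top (z~40): hist
    E_=(X-c[0])*e[0]+(Y-c[1])*e[1];N_=(X-c[0])*n[0]+(Y-c[1])*n[1]
    m=(abs(E_-183)<50)&(abs(N_)<40)&(Z>36)&(Z<48);print(' carriage z',np.median(Z[m]),m.sum(),np.percentile(E_[m],[1,99]),np.percentile(N_[m],[1,99]))
    m=(abs(E_-183)<45)&(abs(N_)<15)&(Z>72)&(Z<112);print(' stem',m.sum(),[np.round(x,1) for x in zip(E_[m],N_[m],Z[m])][:12])
    m=(E_>250)&(E_<320)&(abs(N_)<45)&(Z>8);print(' far end',np.percentile(E_[m],[95,99,100]))
```

```text
top boss 74 circ [180.3   0.3  21.4] mean [178.8  -2.1]
top gear 330 circ [182.8  -0.3  31.9] mean [179.9  -4. ]
9.45 [517.3 267.1 145.6] [1.7 1.6 5.5] 22.8
scene boss 63 circ [184.5   1.3  11.7] mean [184.5   1.4]
scene gear 440 circ [184.7   1.3  31.9] mean [186.4  -1.1]
9.5 [517.3 267.1 145.6] [1.9 0.9 6.1] 22.7
top gb 1173 ((472.22552490234375, 235.77012634277344), (89.65592193603516, 89.16548156738281), 80.13011169433594)
 carriage z 42.22858825947583 391 [151.07781148 214.71417992] [-39.03832796  38.49316171]
 stem 0 []
 far end [290.08829866 292.34156264 293.69084823]
scene gb 688 ((476.78497314453125, 236.18621826171875), (87.7258529663086, 89.69039916992188), 79.46846771240234)
 carriage z 41.28345111474903 453 [154.13009466 217.01232805] [-38.48246412  38.70344958]
 stem 32 [array([190.3,   5.9, 111.5]), array([190. ,   4.1, 109.9]), array([182.8,  -1.7, 101.9]), array([187.5,   0.5, 104.6]), array([180. ,   0.6,  94.9]), array([183.9,  -2.6, 100.9]), array([185.9,  -2.5, 102.6]), array([186.4,  -0. , 101.2]), array([ 1.884e+02, -1.000e-01,  1.032e+02]), array([182. ,  -1.7,  95.7]), array([184.2,  -2. ,  97.8]), array([185.8,  -1.3,  98.8])]
 far end [294.63585226 296.10519641 296.99259058]
```

View pics/end.png

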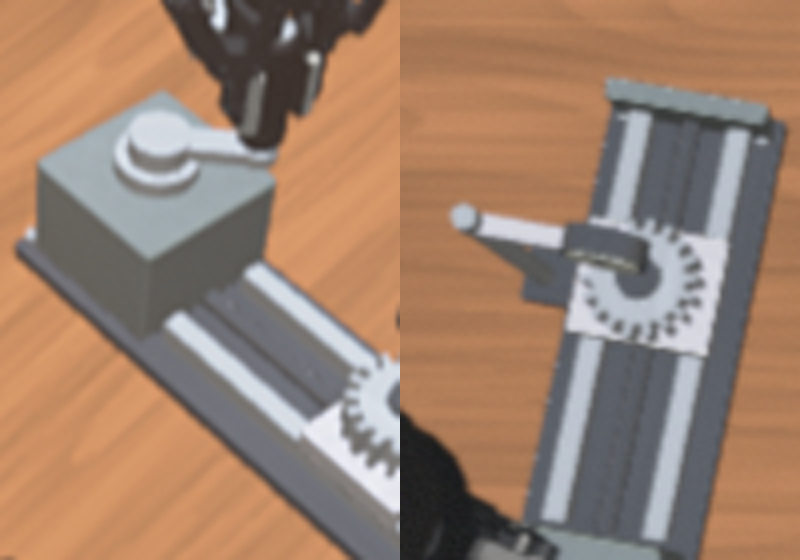

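The gear is on the gauge: the top camera gives x = 182.8 mm, and the swept angle is 5.51 rad, giving about 183 mm. The right-hand crop shows the gear below the dial head. Now I'll let go and rise straight up.

>>> send_rows --rows '[40,0,0,0,0,60,0,0,0,0,80,0,0,0,0,100,0,0,0,0,100,0,0,0,0]'

```text
time: 10.05
ee_pos: [516.4, 266.9, 143.9]
tool_rot: [[-0.001, -0.384, -0.923], [-0.001, -0.923, 0.384], [-1.0, 0.001, 0.0]]
contact_force: [-0.6, -0.3, -0.1]
width: 85.3
```

>>> send_rows --rows '[100,-5,0,0,0,100,-25,0,0,0,100,-55,0,0,0,100,-85,0,0,0,100,-110,0,0,0]'

```text
time: 10.55
ee_pos: [516.7, 266.9, 256.7]
tool_rot: [[0.001, -0.384, -0.923], [0.001, -0.923, 0.384], [-1.0, -0.001, -0.001]]
contact_force: [0.2, 0.7, -0.1]
width: 85.3
```

>>> send_rows --rows '[100,0,0,0,0,100,0,0,0,0,100,0,0,0,0,100,0,0,0,0,100,0,0,0,0]'

```text
time: 11.05
ee_pos: [516.4, 266.8, 253.4]
tool_rot: [[-0.001, -0.384, -0.923], [-0.001, -0.923, 0.384], [-1.0, 0.001, 0.001]]
contact_force: [0.0, 0.8, 0.4]
width: 85.2
```

Run:
```python
from gear import *
im,W=gear('top',183,axis=np.array([472.2,236.]))
im,W=gear('wrist',183,'w3')
X,Y,Z=[W[...,i] for i in range(3)]
m=(np.hypot(X-475,Y-239)<75)&(abs(Z-78)<3);print('gb',cv2.minAreaRect(W[m][:,:2].astype(np.float32)))
m=(np.hypot(X-475,Y-239)<75)&(Z>169)&(Z<178);c=np.array(circ(W[m])[0])-ax;print('cap',circ(W[m]),'crank',np.mod(yaw-np.arctan2(c[1],c[0]),2*np.pi))
```

```text
top boss 69 circ [182.7  -2.2  21.9] mean [179.7  -1.9]
top gear 337 circ [182.2   0.4  31.9] mean [179.7  -3.3]
11.1 [516.4 266.9 253.6] [ 0.   0.2 -0.6] 85.5
wrist boss 517 circ [178.7  -1.1  15.1] mean [180.    0.2]
wrist gear 1966 circ [182.6   0.   31.7] mean [173.5   0.7]
11.15 [516.5 266.9 253.8] [-0.9  0.3  0.8] 85.5
gb ((474.8296813964844, 239.35214233398438), (89.01435089111328, 89.43839263916016), 80.31574249267578)
cap ((514.539794921875, 267.9280090332031), 9.639610290527344) crank 5.4912694857886
```

View pics/w3.png

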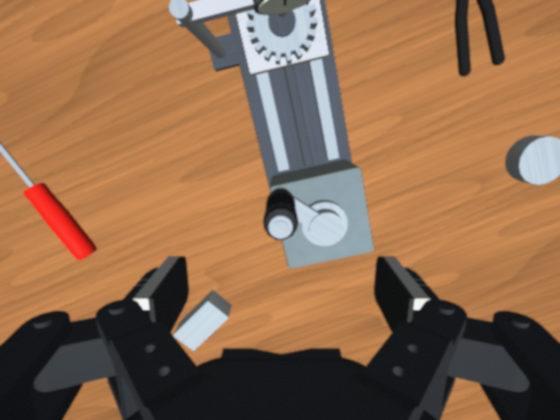

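The wrist view shows the sleeve free at (280,225) and the gear under the dial at (283,25). The crank reads 5.49. One more move back, then I'll hand in.

>>> send_rows --rows '[100,-15,0,5,0,100,-35,0,15,0,100,-50,0,30,0,100,-60,0,45,0,100,-60,0,50,0]'

```text
time: 11.65
ee_pos: [469.3, 287.2, 316.9]
tool_rot: [[0.003, -0.382, -0.924], [0.003, -0.924, 0.382], [-1.0, -0.004, -0.001]]
contact_force: [0.6, 0.5, 0.1]
width: 85.6
```

>>> send_rows --rows '[100,0,0,0,0,100,0,0,0,0,100,0,0,0,0,100,0,0,0,0,100,0,0,0,0]'

```text
time: 12.15
ee_pos: [470.6, 286.0, 313.8]
tool_rot: [[-0.001, -0.384, -0.923], [-0.001, -0.923, 0.384], [-1.0, 0.001, 0.0]]
contact_force: [0.6, -0.3, 0.0]
width: 85.2
```

Run:
```python
from gear import *
im,W=gear('top',183,axis=np.array([472.2,236.])); W0=np.load('top0.npy')
r=np.s_[225:295,375:440];print('plain crank change mm',np.nanpercentile(abs(W[r]-W0[r])[...,2],[50,95]))
print(order.finish_job())
```

```text
top boss 70 circ [178.8  -0.6  21.6] mean [178.9  -2.5]
top gear 335 circ [182.8   0.4  31.5] mean [178.9  -2.7]
12.2 [470.6 286.  313.9] [ 0.4  0.1 -0.7] 85.1
plain crank change mm [1.48509824 4.41090567]
the job is handed in; nothing more can be done
None
```

The gear slide's crank is turned and the job is handed in at 12.2 s. I gripped its sleeve and carried it clockwise about 5.5 rad in one unbroken grip. Then I opened the gripper, rose straight up and backed away.

- **Gear position:** the last checks put the gear at 182.2 to 182.8 mm along the rail, against the 183 mm target. The gear's outer rim gave these values. The fits to its boss came out lower, at 179 to 183 mm, because the dial head hides part of it, so I did not rely on them.
- **Crank angle:** the wrist camera gave 5.49 rad after release, and the path of the gripper gave 5.51, against a target of 5.5.
- **Forces:** readings while cranking stayed under about 11 N, and the gripper was free of contact at the end.
- **Other slide:** I never went near the bush crank. Its before-and-after depth images differ by a median of 1.5 mm (4.4 mm at the 95th percentile), which I put down to depth noise.
- **Camera disagreement:** the top and wrist cameras differed by about 3 to 4 mm in absolute position, so each gear reading was taken relative to the same camera's view of the gearbox.

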